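Sound the depth of a freshly thrown pot with a depth gauge

ROBOT

A 7-joint arm with a two-finger parallel gripper is mounted at the origin on the work surface. World frame = base frame: x ahead of the robot, y to its left, z up, the work surface at z = 0. Lengths are in mm, angles in rad, forces in N, time in s.
With the tool pointing down it reaches from about 400 to 850 mm from the base axis. Payload 6.9 kg.
Tool frame: the origin (TCP) lies at the very end of the fingers, on their centre line; the grasp point (between the pads) lies 19 mm behind it (bot.grasp_offset is the distance from the TCP to the grasp point, in mm); z points along the fingers, y is the direction in which the jaws open and shut (so a half turn about z gives the same grasp; the last joint's range is limited). The gripper opens to 85 mm and grips with 20 to 120 N. Pads are 22 mm wide; open, the fingers measure 114 mm over their backs; the gripper's body (76 mm by 85 mm) begins 54 mm behind the grasp point. The pads swing forward as they close: fully open they stand 13 mm farther back than shut.
Start: joints at [-1.196, 0.507, -0.238, 1.5, 0.126, 1.149, -0.155], TCP at [166.004, 602.54, 231.275] pointing down, gripper open.
Joint ranges: [-3.08, 3.08], [-0.24, 2.05], [-1.43, 1.35], [0, 2.5], [-1.52, 4.66], [0.17, 1.96], [-2.89, 2.89]. Speed limits (rad/s): [2.39, 2.39, 3.14, 3.14, 3.14, 3.14, 3.14].

INTERFACE

Orientations are given as a unit quaternion [x, y, z, w].
In Python, from cell import bot gives the robot as it stands.
- The arm moves only by the tool arm_command, never from a script. Its argument "moves" is a list that holds one entry, the list of rows, each a list of 5 numbers: the finger opening in mm, from 0 to 85.4, then the shift along the tool's x, y, z in mm, then the turn about the tool's z in rad. In form: [[[hand, dx, dy, dz, roll], ...]]. A call has 1 to 5 rows; each row shifts and turns the commanded pose from where the row before left it, along the tool's axes as they then stand; what a row does not reach is not made up. A row lasts 1/12 s, in which the tool goes at most 41.7 mm and 7.16 degrees, less where a joint would pass 70% of its speed; a pose out of reach is approached as far as the arm can. A call is refused whole if a number of a shift passes 41.7 or a number of a turn 0.125, either way. A call with a gripper value outside its range is refused whole. The fingers move at their own pace and stop on an object; "force" is the grip in N (left out, the last holds). Time passes only in rows, so rows that do not move let the fingers close. It gives the time, the measured TCP pose, the force and the opening at its end, in the units of the state.
- bot.read_state(): the state, without advancing time (a new reading comes with each control period).
- bot.camera(name): name is "side" or "top"; returns a dict with "pixels" (420x560x3 uint8, red, green, blue), "mtx" (3x3 intrinsics, pixels), "dist" ([k1, k2, p1, p2, k3] as OpenCV has them; the pictures are not rectified), "view" (4x4, takes a point from world to camera coordinates). Camera axes: x right, y down, z forward; pixel columns grow to the right and rows downward; lengths in mm; the calibration is good to about 2 mm. A picture is of the moment at which its call begins. There is no depth.
- bot.sign_off(): hands the job in, once; it reports no verdict.
The state is a dict: "clock": time; "q": joint angles; "dq": joint speeds; "tau": joint torques, N m; "position": TCP position; "ee_rot": TCP orientation; "force": force on the tool from outside, world axes, zero at the start; "ft_torque": the same for the moment, N m; "grip_width": finger opening in mm.
Only numpy, scipy, OpenCV 4.12 (cv2) and the standard library are available. Lean on these libraries where they do the work, as an engineer would, in place of code of your own. Each camera call takes 0.05 s, during which the arm holds its last target.

TASK

Measure how deep the soft clay pot on the round bat is inside: take the depth gauge from the grey tub it lies across and set its wooden bar level across the pot's rim, with the rod over the middle of the pot. Then push the rod down through the bar until its foot rests on the pot's floor, feeling for it slowly and gently so that the clay is not dented. Leave the gauge standing like that on the pot, let go, and leave everything else where it is.

Things in the scene. Friction and masses are not known exactly. Their poses are not given: they have to be found in the camera images.
- gauge: depth gauge, loose, 180 g: a beech bar 160 x 36 x 16 mm lying flat, with a steel rod (8 mm thick) standing upright through its middle and a round wooden knob on top of the rod. Origin: centre of the bar's underside; x along the bar, z up. At the start it lies across the tub. It can be lifted and carried by the knob without the rod slipping in the bar.
- gauge_rod (a joint): how far the rod has been pushed down through the bar, m; 0 = fully up (foot 6 mm below the bar's underside), 0.092 = fully down (foot 98 mm below it). Starts between 0 and 0.02. A cork bush holds the rod wherever it is left: about 4 N (plus 6 N per m/s) to slide it either way.
- rod_foot (a point): the rod's lower end; on the rod's axis, 8 mm thick with a small chamfer. z up along the rod
- rod_knob (a point): centre of the knob: an upright wooden cylinder 22 mm in diameter and 24 mm tall, 152 mm above the rod's foot; 8 mm rod below it. Grip it from above from any side
- pot: the clay pot, brown and leather-hard, stuck on a round plywood bat (190 mm across, 12 mm thick) that does not move. Origin: centre of the bat's underside, on the table. Pot: round, upright, 98 mm across at the belly, drawn in to 70 mm at its rim, 112 mm above the table; wall 6 mm, the open mouth about 57 mm across inside. The clay dents under more than about 15 N: bring the rod onto it at 10 mm/s or less.
- pot_rim (a point): centre of the pot's mouth, at the height of the flat, level rim; z up. The inside floor is flat; its depth below the rim differs from pot to pot, between 58 and 90 mm, and can only be found by sounding it: no pose of it is given
- tub: grey plastic tub, open, 130 x 130 mm and 80 mm tall, with a flat rim 12 mm wide, loose (600 g), a few tools on its floor. Origin: centre of its underside. The gauge lies across its top, within 0.15 rad of square to it, its rod hanging 6 to 26 mm down inside
- lamp_a: bystander: terracotta oil lamp, a dish 64 mm across and 22 mm tall; origin under its centre
- lamp_b: bystander: yellow painted oil lamp of the same shape; origin under its centre
- lamp_c: bystander: terracotta oil lamp of the same shape; origin under its centre
- jar: bystander: amber jar, 56 mm across, 75 mm tall; origin under its centre
- brush: bystander: brush 180 mm long lying flat; origin under its middle, x along it
- paddle: bystander: wooden paddle lying flat, about 255 mm long, 12 mm thick; origin on its underside near its middle, x along it
- small_pot: bystander: small terracotta flowerpot, 70 mm across, 60 mm tall; origin under its centre
- rib: bystander: wooden throwing rib, 100 x 50 x 8 mm, lying flat; origin under its centre
There are look-alikes about, which are no part of the job. Leave any green look-alike of the gauge alone.

How it is judged:
By the outcome, as a careful person would: the job done as asked, in the order asked, and still so for the second after the job is handed in, with the robot touching nothing.
It also fails if it takes over 48 s, if anything falls off the work surface, if the arm or the gripper's body presses on something with over 40 N, if the wrist force passes 120 N, or if a joint passes its speed limit or range.

## Working session

There is one attempt and no reset: what is moved stays moved. The work goes in short steps, Python scripts to look and compute and a tool call to move; the robot and the scene stay as the last step left them, time stands still between calls to the robot, and variables do not carry over. Pictures are saved under pics/ and viewed, and the job is handed in when it is done.

Besides the shell and the picture viewer there is one more tool, called after "Call:" in YAML: its name, and indented under it one key for each argument. arm_command: Moves the arm, as the interface text tells. Its arguments: {"type":"object","properties":{"moves":{"type":"array"},"force":{"type":"number"}},"required":["moves"]}

```bash
mkdir -p pics; ls; cat > h.py <<'E'
import numpy as np, cv2
from cell import bot
def snap(n,tag):
    c=bot.camera(n); cv2.imwrite(f'pics/{tag}.png',c['pixels'][:,:,::-1]); np.savez(f'pics/{tag}.npz',**{k:np.array(v) for k,v in c.items()}); return c
def load(tag): return dict(np.load(f'pics/{tag}.npz'))
def ray(c,uv):
    uv=np.array(uv,float).reshape(-1,1,2)
    n=cv2.undistortPoints(uv,np.array(c['mtx']),np.array(c['dist'])).reshape(-1,2)
    V=np.array(c['view']);R=V[:3,:3];t=V[:3,3]
    d=np.c_[n,np.ones(len(n))]@R; return -R.T@t,d
def onz(c,uv,z):
    o,d=ray(c,uv); return o+d*((z-o[2])/d[:,2])[:,None]
def tri(c1,u1,c2,u2):
    o1,d1=ray(c1,u1);o2,d2=ray(c2,u2);d1=d1[0];d2=d2[0]
    s=np.linalg.lstsq(np.c_[d1,-d2],o2-o1,rcond=None)[0]
    a=o1+s[0]*d1;b=o2+s[1]*d2; return (a+b)/2,np.linalg.norm(a-b)
def proj(c,P):
    V=np.array(c['view']);return cv2.projectPoints(np.array(P,float).reshape(-1,1,3),cv2.Rodrigues(V[:3,:3])[0],V[:3,3],np.array(c['mtx']),np.array(c['dist']))[0].reshape(-1,2)
E
python3 - <<'E'
from h import *
s=bot.read_state();print(s)
for n in('top','side'):
    c=snap(n,n+'0');print(n,-np.array(c['view'])[:3,:3].T@np.array(c['view'])[:3,3])
E
```

```text
pics
{'clock': 0.0, 'q': array([-1.19654183,  0.50832999, -0.23752485,  1.50113937,  0.12569548,
        1.14890989, -0.15476081]), 'dq': array([-0.00027352, -0.00078624,  0.00011399, -0.00086085,  0.00015191,
        0.00138098,  0.00057675]), 'tau': array([-1.07408175e-04, -6.20598578e+01, -2.18689173e+00, -2.49655259e+01,
        1.26583161e-02,  1.17434602e-02, -1.78013090e-05]), 'position': array([165.89583002, 602.05148236, 230.43229634]), 'ee_rot': array([ 1.33945673e-01,  9.90988269e-01, -8.92719720e-04, -1.04236867e-04]), 'force': array([-0.91443527, -0.37300106,  0.42809573]), 'ft_torque': array([ 0.00041585,  0.01781975, -0.00340373]), 'grip_width': 85.44160996991369}
top [ 360.01632662  -12.58864303 1509.67094574]
side [ 146.31181178 -848.79287411  653.58125744]
```

View pics/top0.png

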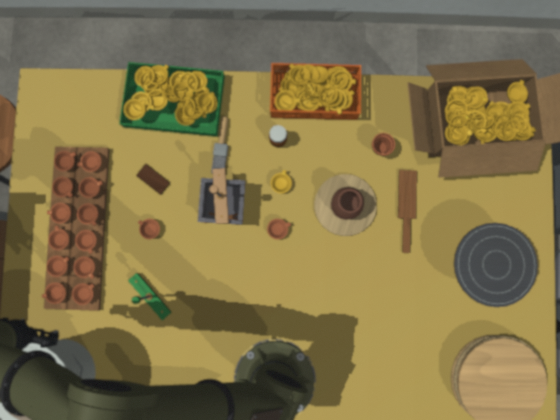

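View pics/side0.png

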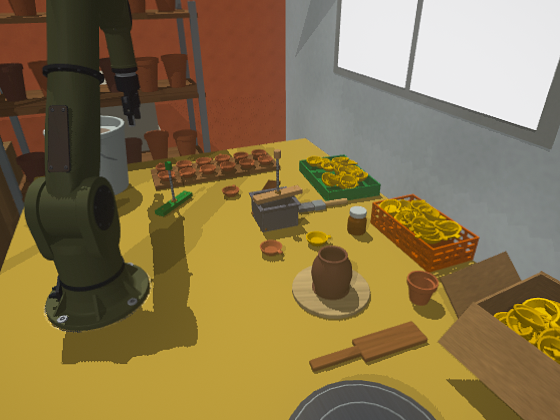

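```bash
python3 - <<'E'
from h import *
t=load('top0')['pixels'][:,:,::-1];s=load('side0')['pixels'][:,:,::-1]
a=cv2.resize(t[110:250,180:280],None,fx=5,fy=5,interpolation=cv2.INTER_CUBIC)[:600]
b=cv2.resize(s[140:240,230:370],None,fx=5,fy=5,interpolation=cv2.INTER_CUBIC)
cv2.imwrite('pics/za.png',a);cv2.imwrite('pics/zb.png',b)
a=cv2.resize(t[165:240,305:385],None,fx=7,fy=7,interpolation=cv2.INTER_CUBIC)
b=cv2.resize(s[235:320,285:380],None,fx=6,fy=6,interpolation=cv2.INTER_CUBIC)
cv2.imwrite('pics/zc.png',a);cv2.imwrite('pics/zd.png',b)
E
```

```text
(no output)
```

View pics/za.png

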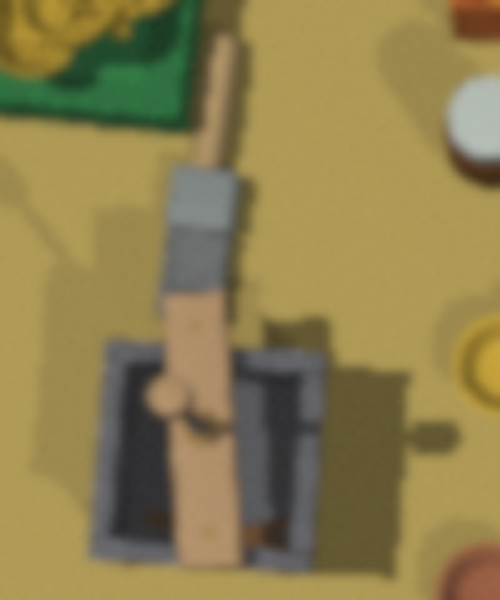

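View pics/zb.png

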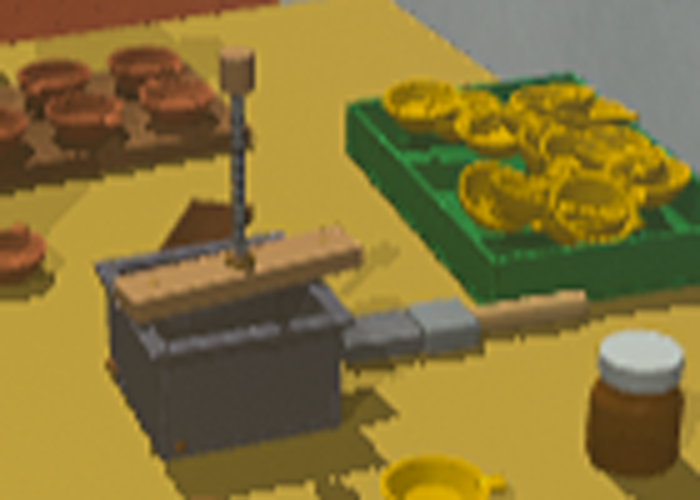

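View pics/zc.png

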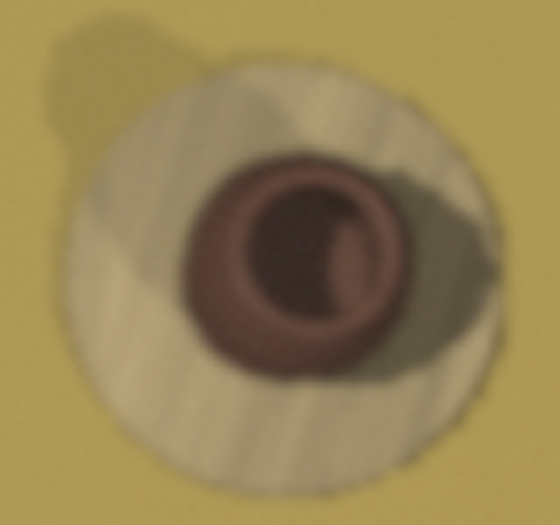

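View pics/zd.png

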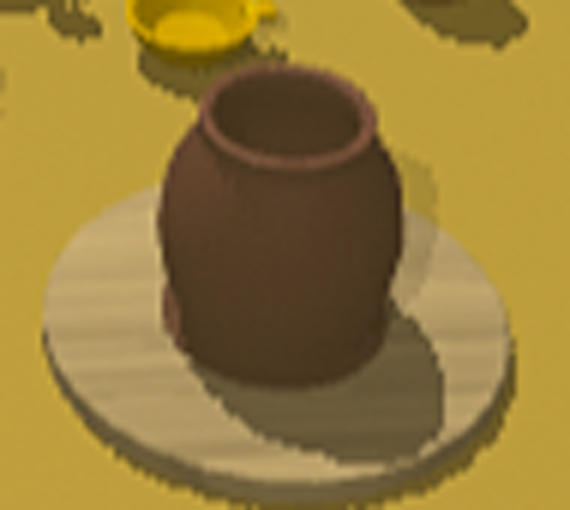

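```bash
python3 - <<'E'
from h import *
T=load('top0');S=load('side0')
print('knob',tri(T,[213.4,189.4],S,[277.4,154]))
print('rim',tri(T,[350.4,200.7],S,[333.3,254.2]))
print('rim z112 top',onz(T,[350.4,200.7],112),'side',onz(S,[333.3,254.2],112))
# bat outline
def bat(a):return (a[0]/7+305,a[1]/7+165)
L=onz(T,[bat(p) for p in [(65,275),(503,275),(283,58),(283,495)]],12);print('bat',L,L[:2].mean(0),L[2:].mean(0))
L=onz(T,[bat(p) for p in [(228,250),(410,250),(318,160),(318,338)]],112);print('rim',L)
b=lambda a:(a[0]/5+180,a[1]/5+110)
P=onz(T,[b(p) for p in [(165,292),(235,292),(242,565),(180,567)]],96);print('bar',P,P.mean(0))
print(np.linalg.norm(P[1]-P[0]),np.linalg.norm(P[2]-P[1]))
print('tub',onz(T,[b(p) for p in [(105,345),(328,350),(312,575),(92,558)]],80))
# refine masks: knob/bar beech colour
hsv=cv2.cvtColor(T['pixels'],cv2.COLOR_RGB2HSV)
for p in [(213,189),(220,200),(219,180),(230,230)]:print(p,hsv[p[1],p[0]],T['pixels'][p[1],p[0]])
E
```

```text
knob (array([538.4336479 , 170.47704023, 222.76812823]), np.float64(2.607938392851905))
rim (array([ 530.59634405, -204.35283261,  112.01195666]), np.float64(0.6198397551587465))
rim z112 top [[ 530.31212845 -204.22357497  112.        ]] side [[ 530.92053364 -204.40177971  112.        ]]
bat [[ 528.57804444 -108.20618249   12.        ]
 [ 533.6714496  -298.689091     12.        ]
 [ 626.60509986 -201.63596859   12.        ]
 [ 435.48110762 -204.33728131   12.        ]] [ 531.12474702 -203.44763675   12.        ] [ 531.04310374 -202.98662495   12.        ]
rim [[ 529.2953728  -167.76208026  112.        ]
 [ 531.27601513 -241.68546624  112.        ]
 [ 567.15346156 -203.8309375   112.        ]
 [ 494.39675152 -204.77999478  112.        ]]
bar [[616.03095805 192.6221819   96.        ]
 [617.04334969 151.9502176   96.        ]
 [458.64411104 141.98720463  96.        ]
 [456.52873928 177.56174202  96.        ]] [537.06178951 166.03033654  96.        ]
40.68456238543085 158.71225672046705
tub [[586.62086841 228.88982365  80.        ]
 [586.98385631  98.08089856  80.        ]
 [455.05613331 102.91847068  80.        ]
 [461.46191132 231.14550511  80.        ]]
(213, 189) [ 16 102 177] [177 144 106]
(220, 200) [ 16 105 173] [173 141 102]
(219, 180) [ 16 101 176] [176 144 106]
(230, 230) [ 23 129 176] [176 154  87]
```

```bash
python3 - <<'E'
from h import *
T=load('top0');S=load('side0')
p=T['pixels'].astype(int)
m=((p[:,:,0]-p[:,:,2]>50)&(p[:,:,0]-p[:,:,2]<82)&(p[:,:,0]>150)).astype(np.uint8)
for y in range(164,228):print(y,''.join('#' if v else '.' for v in m[y,198:245]))
p=S['pixels'].astype(int)
for y in range(146,200):print(y,' '.join('%3d'%v for v in p[y,270:287,0]))
E
```

```text
164 #############..................................
165 #############..................#...............
166 #############..................##..............
167 ############....................##.............
168 ############...................###.............
169 ############....##########.....##..............
170 ############...###########.....##..............
171 ############...###########.....###.............
172 ############...###########.....#####........##.
173 ############...###########.....##....#.###.....
174 #############.############.....##..............
175 ###########################...###..............
176 ####...####################...###..............
177 ###............############...###..............
178 ##.............############....................
179 ##..............###########....................
180 ##..............###########....................
181 ##..............###########....................
182 #...............###########....................
183 #...............###########....................
184 #...............###########....................
185 #...
[... 5415 characters left out ...]
 165 124 141  88  83 105 156 180 188 186 185 184 186
191 166 149 164 163 186 137 127 105  93  87 114 176 186 185 184 184 185
192 200 189 187 188 179 106 105 116  98  89  79 179 186 186 186 193 188
193 185 185 185 186 188 154 146 106  97  97  92 202 189 171 155 153 146
194 185 185 185 186 187 189 181 171 160 108 108 162 146 128 110 101  99
195 186 188 187 197 187 172 156 160 149 108 107 102  98 100 101 102 102
196 183 171 153 156 145 128 110 101  99 101 102 102 102 103 103 103 106
197 142 127 108 100  99 100 101 102 102 102 103 102 106  99  94  86  85
198  99 100 102 102 102 102 102 103 106 104  93  87  85  78  72  64  59
199 102 102 102 103 107 103  92  88  87  84  73  67  61  61  62  60  59
```

```bash
python3 - <<'E'
from h import *
T=load('top0');S=load('side0')
print(T['mtx'],S['mtx'][0,0])
for u in [(212.9,189),(213.5,188.9),(214,189)]:
  print('top knob z232',onz(T,u,232))
for z in (215,222,226): print('side col z',z,onz(S,[277,154.3],z))
for u in [(212.9,189),(213.5,188.9)]: print('tri',tri(T,u,S,[277.0,151.5]))
print('rim',tri(T,[349.97,200.27],S,[332.9,253.8]))
# rim edges pixels check: side rows
b=onz(T,[[ (215+223.5)/2,222.4],[(213.0+222.5)/2,168.5]],96);print('bar ends',b,b.mean(0))
bl=onz(T,[[214.5,200],[225.5,200],[215.5,215],[226.5,215],[212.8,171],[223.5,171]],96);print(bl)
# rod hits bar: side px (277.?,191.5)
print('rodbase side',onz(S,[277.5,191.5],96), 'proj', proj(S,[[538,168,96],[538,168,210],[538,168,234]]), proj(T,[[538,168,232]]))
E
```

```text
[[495.03406695   0.         276.92988758]
 [  0.         495.03406695 211.60650082]
 [  0.           0.           1.        ]] 391.33525346317117
top knob z232 [[536.93988024 170.9241536  232.        ]]
top knob z232 [[537.2433873  169.36504079 232.        ]]
top knob z232 [[537.01380058 168.04638413 232.        ]]
side col z 215 [[544.85117542 186.88134888 215.        ]]
side col z 222 [[538.49026624 170.35141415 222.        ]]
side col z 226 [[534.855461   160.90573715 226.        ]]
tri (array([537.92099033, 170.85605551, 230.64341323]), np.float64(1.6654170791765441))
tri (array([537.76062348, 169.33439196, 231.25330396]), np.float64(0.868334271299191))
rim (array([ 531.15359865, -202.8171614 ,  112.0647957 ]), np.float64(0.7548362186688297))
bar ends [[459.6551264  168.33275174  96.        ]
 [616.07977884 178.80422889  96.        ]] [537.86745262 173.56849032  96.        ]
[[523.93305066 184.54747476  96.        ]
 [524.7647844  152.80004471  96.        ]
 [480.65713623 179.94691099  96.        ]
 [481.50571084 148.29659743  96.        ]
 [608.38233069 192.89071127  96.        ]
 [609.15823567 161.81701362  96.        ]]
rodbase side [[539.88089984 174.17870943  96.        ]] proj [[277.66140467 192.43327717]
 [277.18717015 158.37228463]
 [277.0814739  150.77817651]] [[214.03287499 188.62614212]]
```

Call:
arm_command:
  moves:
    - [[85,-25,-17,-14,0],[85,-25,-17,-14,0],[85,-25,-17,-14,0],[85,-25,-17,-14,0],[85,-25,-17,-14,0]]
  force: 40

```text
clock: 0.52
position: [264.6, 486.0, 301.5]
ee_rot: [0.134, 0.991, -0.0, -0.0]
force: [0.7, 0.9, 0.1]
grip_width: 84.9
```

Call:
arm_command:
  moves:
    - [[85,-29,-19.5,0,0],[85,-29,-19.5,0,0],[85,-29,-19.5,0,0],[85,-29,-19.5,0,0],[85,-29,-19.5,0,0]]

```text
clock: 0.93
position: [378.5, 353.3, 301.1]
ee_rot: [0.134, 0.991, -0.0, -0.0]
force: [0.8, 0.2, -0.6]
grip_width: 85.0
```

Call:
arm_command:
  moves:
    - [[85,-29,-19.5,0,0],[85,-29,-19.5,0,0],[85,-29,-19.5,0,0],[85,-29,-19.5,0,0],[85,-20,-13,0,0]]

```text
clock: 1.35
position: [486.6, 227.5, 301.0]
ee_rot: [0.136, 0.991, -0.001, 0.0]
force: [0.2, -0.3, -0.7]
grip_width: 85.1
```

Call:
arm_command:
  moves:
    - [[85,0,0,0,0],[85,0,0,0,0]]

```text
clock: 1.52
position: [485.4, 229.5, 300.7]
ee_rot: [0.136, 0.991, -0.0, -0.0]
force: [-1.4, 0.4, -0.8]
grip_width: 84.9
```

Call:
arm_command:
  moves:
    - [[85,-22,-14.5,0,0],[85,-22,-14.5,0,0],[85,-22.5,-14.7,0,0],[85,0,0,0,0],[85,0,0,0,0]]

```text
clock: 1.93
position: [537.2, 171.2, 300.8]
ee_rot: [0.135, 0.991, -0.0, -0.0]
force: [0.1, 0.4, -0.2]
grip_width: 85.0
```

```bash
python3 - <<'E'
from h import *
s=bot.read_state();print(s['position'],s['ee_rot'],s['force'],s['q'])
S=snap('side','side1')['pixels'][:,:,::-1]
cv2.imwrite('pics/ze.png',cv2.resize(S[80:230,220:360],None,fx=4,fy=4,interpolation=cv2.INTER_CUBIC))
E
```

```text
[537.22130479 171.23425058 300.81486473] [ 1.34516545e-01  9.90911228e-01 -8.18205080e-05 -4.80206178e-04] [ 0.09392763  0.43037534 -0.20063351] [-0.30732488  0.35854943 -0.06553162  1.54552213  0.02396708  1.23923539
  0.92442114]
```

View pics/ze.png

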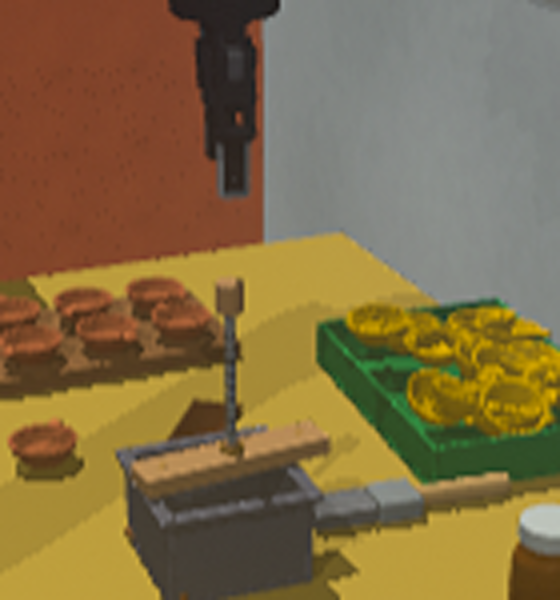

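```bash
python3 - <<'E'
from h import *
S=load('side1')
y=np.array([.267,.964,0]);x=np.array([-.964,.267,0])
c=np.array([537.2,171.2,313])
for k in(-1,1):
  for j in (-11,11): print(k,j,proj(S,[c+k*50*y+j*x]),[ (a-b)*4 for a,b in zip(proj(S,[c+k*50*y+j*x])[0],(220,80))])
print(proj(S,[[537.2,171.2,220]]),proj(S,[[537.2,171.2,230]]))
p=S['pixels'].astype(int)
for r in range(118,131):print(r,p[r,272:286,0])
for r in range(149,160):print(r,p[r,272:286,0])
E
```

```text
-1 -11 [[281.8524342  129.67057209]] [np.float64(247.40973680549087), np.float64(198.68228836608455)]
-1 11 [[273.88554653 130.03455781]] [np.float64(215.54218611610077), np.float64(200.13823125077568)]
1 -11 [[278.04995066 119.11056833]] [np.float64(232.19980263766274), np.float64(156.44227332030812)]
1 11 [[270.67142962 119.43084131]] [np.float64(202.68571847381986), np.float64(157.72336522390714)]
[[276.50119672 154.89764668]] [[276.4544001  151.73041876]]
118 [ 40  42  76  78  43  44  45  44  43  64 103 132 130 121]
119 [ 68  50  73  78  45  46  44  45  43  64 103 131 131 126]
120 [117 115  90  87  45  46  46  46  43  65 103 133 131 128]
121 [134 135  97  92  44  47  46  47  44  65 103 133 133 128]
122 [132 133  97  92  45  45  46  47  44  66 103 133 133 129]
123 [132 134  97  92  43  45  46  46  46  65 104 133 133 129]
124 [133 134  97  92  46  44  57  46  45  65 109 133 134 128]
125 [132 135  96  91  44  45  53  46  44  65 107 134 134 128]
126 [133 135  97  92  42  45  44  45  44  66 103 133 134 129]
127 [124 134 106  90  47  53  53  53  52  65 103 134 134 129]
128 [126 132 110
[... 151 characters left out ...]
5 133 132 132 129]
149 [188 188 188 186 186 184 187 154 163 190 188 187 187 188]
150 [188 176 182 187 186 186 187 109 112 192 188 187 188 188]
151 [189 169 138 161 159 168 154  99  83 192 189 187 188 187]
152 [189 173  98 120 118 126 111  97  80 193 189 187 187 187]
153 [189 174 101 107 108 107 103  96  80 194 190 188 188 187]
154 [189 173 100 108 109 108 104  97  80 194 189 187 187 187]
155 [191 172 101 108 108 108 103  96  79 194 189 187 187 187]
156 [191 172 100 107 109 108 104  95  78 194 188 187 188 187]
157 [187 186 100 107 108 107 102  92  92 192 189 187 187 187]
158 [173 171 142 134  99 100 107 118 161 191 188 187 188 187]
159 [140 142 158 182  84  79 101 173 192 188 188 188 188 188]
```

Call:
arm_command:
  moves:
    - [[85,-1,-1.3,24,0],[85,0,0,24,0],[85,0,0,24,0],[85,0,0,20,0],[85,0,0,7,0]]

```text
clock: 2.4
position: [535.2, 171.4, 199.5]
ee_rot: [0.132, 0.991, -0.001, -0.002]
force: [-0.1, -0.4, -0.0]
grip_width: 85.0
```

Call:
arm_command:
  moves:
    - [[60,0,0,0,0],[50,0,0,0,0],[40,0,0,0,0],[32,0,0,0,0],[32,0,0,0,0]]

```text
clock: 2.82
position: [538.4, 170.1, 203.4]
ee_rot: [0.134, 0.991, 0.0, 0.001]
force: [-0.5, -0.3, 0.6]
grip_width: 32.3
```

```bash
python3 - <<'E'
from h import *
s=bot.read_state();print(s['position'],s['grip_width'],s['force'])
S=snap('side','side2')['pixels'][:,:,::-1]
T=snap('top','top2')['pixels'][:,:,::-1]
cv2.imwrite('pics/zf.png',np.hstack([cv2.resize(S[100:220,230:320],None,fx=4,fy=4,interpolation=cv2.INTER_CUBIC),cv2.resize(T[120:240,170:270],None,fx=4,fy=4,interpolation=cv2.INTER_CUBIC)]))
E
```

```text
[538.37384887 170.05369615 203.40503824] 32.28122325963148 [-0.53813692 -0.31263951  0.55217771]
```

View pics/zf.png

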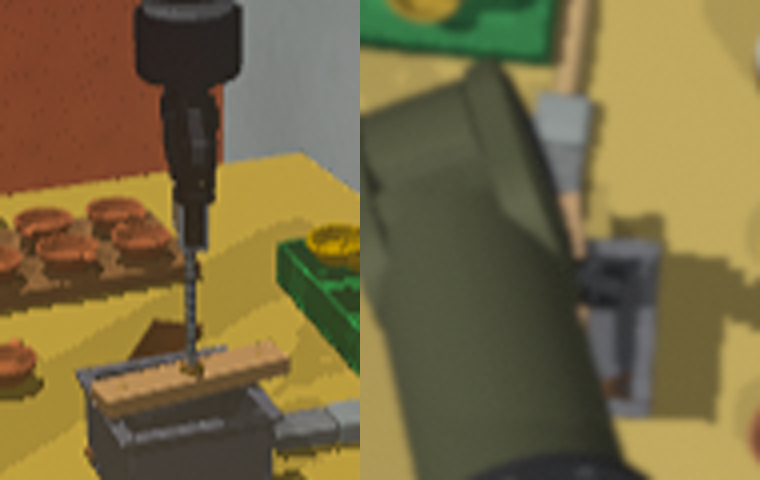

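Call:
arm_command:
  moves:
    - [[28,0,0,2,0],[26,0,0,0,0],[24,0,0,0,0],[22,0,0,0,0],[20,0,0,0,0]]
  force: 40

```text
clock: 3.33
position: [537.9, 169.9, 200.3]
ee_rot: [0.134, 0.991, 0.0, -0.0]
force: [0.5, 1.0, 0.5]
grip_width: 20.5
```

Call:
arm_command:
  moves:
    - [[15,0,0,0,0],[15,0,0,0,0],[15,0,0,0,0],[15,0,0,0,0]]
  force: 50

```text
clock: 3.67
position: [537.9, 169.8, 200.3]
ee_rot: [0.134, 0.991, 0.0, 0.0]
force: [0.5, -0.0, 0.9]
grip_width: 20.5
```

Call:
arm_command:
  moves:
    - [[15,0,0,-5,0],[15,0,0,-8,0],[15,0,0,-15,0],[15,0,0,-20,0],[15,0,0,-20,0]]

```text
clock: 4.08
position: [537.6, 169.4, 269.3]
ee_rot: [0.134, 0.991, -0.0, -0.0]
force: [0.8, 0.3, -1.3]
grip_width: 20.5
```

Call:
arm_command:
  moves:
    - [[15,0,0,-20,0],[15,0,0,0,0],[15,0,0,0,0]]

```text
clock: 4.33
position: [538.4, 169.7, 289.5]
ee_rot: [0.134, 0.991, 0.001, 0.001]
force: [-0.3, 0.4, -2.3]
grip_width: 20.7
```

```bash
python3 - <<'E'
from h import *
s=bot.read_state();print(s['position'],s['grip_width'],s['force'])
S=snap('side','side3')['pixels'][:,:,::-1]
T=snap('top','top3')['pixels'][:,:,::-1]
cv2.imwrite('pics/zg.png',np.hstack([cv2.resize(S[70:220,220:320],None,fx=4,fy=4,interpolation=cv2.INTER_CUBIC),cv2.resize(T[100:250,180:270],None,fx=4,fy=4,interpolation=cv2.INTER_CUBIC)]))
E
```

```text
[538.36012267 169.74819405 289.52155594] 20.697241840649415 [-0.26860451  0.44181512 -2.25650976]
```

View pics/zg.png

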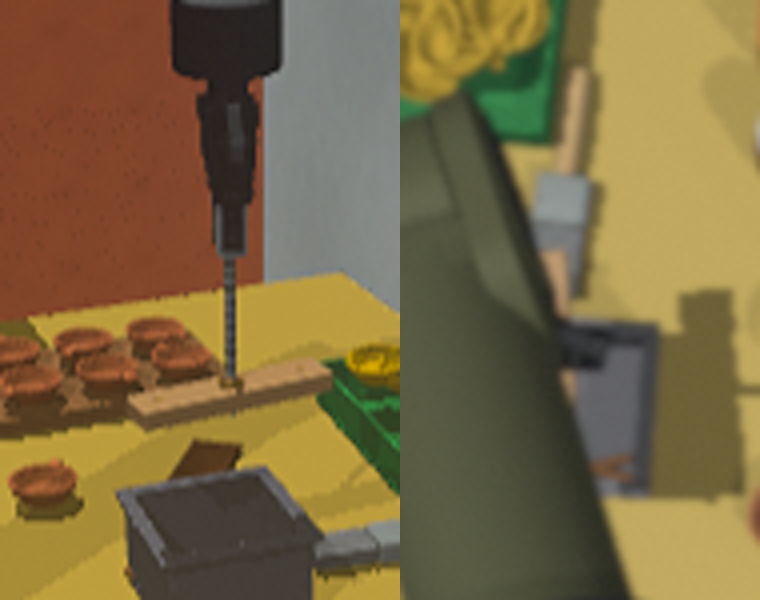

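```bash
python3 - <<'E'
from h import *
T=load('top0');p=T['pixels'].astype(int)
for r in (198,200,202):print(r,list(zip(range(328,370),p[r,328:370,0])))
for c in (348,350,352):print(c,list(zip(range(182,222),p[182:222,c,0])))
hsv=cv2.cvtColor(T['pixels'],cv2.COLOR_RGB2HSV).astype(int)
sub=hsv[200]; print([ (i,tuple(sub[i,:2])) for i in (308,310,312,314,316,318,320,374,375,376,377,378,380)])
E
```

```text
198 [(328, np.int64(154)), (329, np.int64(153)), (330, np.int64(146)), (331, np.int64(128)), (332, np.int64(102)), (333, np.int64(89)), (334, np.int64(85)), (335, np.int64(86)), (336, np.int64(88)), (337, np.int64(91)), (338, np.int64(98)), (339, np.int64(96)), (340, np.int64(80)), (341, np.int64(66)), (342, np.int64(58)), (343, np.int64(57)), (344, np.int64(56)), (345, np.int64(57)), (346, np.int64(57)), (347, np.int64(58)), (348, np.int64(58)), (349, np.int64(58)), (350, np.int64(58)), (351, np.int64(58)), (352, np.int64(68)), (353, np.int64(84)), (354, np.int64(94)), (355, np.int64(92)), (356, np.int64(86)), (357, np.int64(83)), (358, np.int64(85)), (359, np.int64(96)), (360, np.int64(103)), (361, np.int64(93)), (362, np.int64(78)), (363, np.int64(74)), (364, np.int64(84)), (365, np.int64(91)), (366, np.int64(95)), (367, np.int64(96)), (368, np.int64(95)), (369, np.int64(96))]
200 [(328, np.int64(154)), (329, np.int64(151)), (330, np.int64(141)), (331, np.int64(117)), (332, np.int64(94)), (333, np.int64(85)), (334, np.int64(86)), (335, np.int64(88)), (336, np.int64(90)), (337, np.
[... 3927 characters left out ...]
12, np.int64(93)), (213, np.int64(83)), (214, np.int64(78)), (215, np.int64(74)), (216, np.int64(71)), (217, np.int64(70)), (218, np.int64(80)), (219, np.int64(108)), (220, np.int64(140)), (221, np.int64(154))]
[(308, (np.int64(23), np.int64(130))), (310, (np.int64(23), np.int64(131))), (312, (np.int64(23), np.int64(129))), (314, (np.int64(22), np.int64(109))), (316, (np.int64(21), np.int64(88))), (318, (np.int64(21), np.int64(87))), (320, (np.int64(21), np.int64(86))), (374, (np.int64(20), np.int64(88))), (375, (np.int64(21), np.int64(94))), (376, (np.int64(22), np.int64(111))), (377, (np.int64(23), np.int64(127))), (378, (np.int64(23), np.int64(131))), (380, (np.int64(23), np.int64(133)))]
```

```bash
python3 - <<'E'
from h import *
T=load('top0');S=load('side0');print(onz(T,[349.2,200.75],112))
hsv=cv2.cvtColor(T['pixels'],cv2.COLOR_RGB2HSV)
m=((hsv[:,:,1]<110)|(hsv[:,:,0]<18)).astype(np.uint8);m[:,:300]=0;m[:,392:]=0;m[:160]=0;m[245:]=0
cs,_=cv2.findContours(m,cv2.RETR_EXTERNAL,cv2.CHAIN_APPROX_NONE)
c=max(cs,key=cv2.contourArea);h=cv2.convexHull(c);e=cv2.fitEllipse(h);print(e,onz(T,[e[0]],12))
# side rim: outer ring extents
p=S['pixels'].astype(int)
print([(i,p[252,i,0]) for i in range(312,354)]);print([(i,p[i,333,0]) for i in range(240,270)])
print(tri(T,[349.2,200.75],S,[332.9,253.8]))
print(proj(S,[[531,-201.5,112],[531,-203,112]]))
E
```

```text
[[ 530.07768791 -200.81386724  112.        ]]
((345.0525817871094, 204.61451721191406), (61.57246398925781, 62.80144500732422), 109.23059844970703) [[ 530.06995436 -201.81554505   12.        ]]
[(312, np.int64(189)), (313, np.int64(190)), (314, np.int64(191)), (315, np.int64(192)), (316, np.int64(194)), (317, np.int64(162)), (318, np.int64(145)), (319, np.int64(124)), (320, np.int64(91)), (321, np.int64(68)), (322, np.int64(69)), (323, np.int64(69)), (324, np.int64(70)), (325, np.int64(71)), (326, np.int64(71)), (327, np.int64(73)), (328, np.int64(73)), (329, np.int64(73)), (330, np.int64(74)), (331, np.int64(75)), (332, np.int64(73)), (333, np.int64(75)), (334, np.int64(75)), (335, np.int64(75)), (336, np.int64(74)), (337, np.int64(74)), (338, np.int64(75)), (339, np.int64(75)), (340, np.int64(75)), (341, np.int64(74)), (342, np.int64(76)), (343, np.int64(82)), (344, np.int64(101)), (345, np.int64(121)), (346, np.int64(134)), (347, np.int64(168)), (348, np.int64(189)), (349, np.int64(189)), (350, np.int64(188)), (351, np.int64(188)), (352, np.int64(189)), (353, np.int64(188))]
[(240, np.int64(188)), (241, np.int64(189)), (242, np.int64(189)), (243, np.int64(190)), (244, np.int64(193)), (245, np.int64(167)), (246, np.int64(123)), (247, np.int64(93)), (248, np.int64(80)), (249, np.int64(78)), (250, np.int64(75)), (251, np.int64(75)), (252, np.int64(75)), (253, np.int64(75)), (254, np.int64(76)), (255, np.int64(76)), (256, np.int64(76)), (257, np.int64(78)), (258, np.int64(78)), (259, np.int64(79)), (260, np.int64(77)), (261, np.int64(99)), (262, np.int64(108)), (263, np.int64(89)), (264, np.int64(78)), (265, np.int64(83)), (266, np.int64(85)), (267, np.int64(87)), (268, np.int64(87)), (269, np.int64(86))]
(array([ 530.85416804, -201.25296432,  110.93786472]), np.float64(1.4042136071204778))
[[332.73034299 253.50814546]
 [333.0401045  253.86134751]]
```

Call:
arm_command:
  moves:
    - [[15,-2,-8,0,0],[15,-4,-16,0,0],[15,-6,-24,0,0],[15,-6,-24,0,0],[15,-6,-24,0,0]]

```text
clock: 4.85
position: [534.8, 69.0, 287.2]
ee_rot: [0.134, 0.991, -0.001, -0.001]
force: [-0.1, -1.1, -2.0]
grip_width: 20.8
```

Call:
arm_command:
  moves:
    - [[15,-6,-24,0,0],[15,-6,-24,0,0],[15,-6,-24,0,0],[15,-6,-24,0,0],[15,-6,-24,0,0]]

```text
clock: 5.27
position: [531.6, -54.8, 287.3]
ee_rot: [0.134, 0.991, -0.0, -0.001]
force: [0.1, -0.1, -1.4]
grip_width: 21.0
```

Call:
arm_command:
  moves:
    - [[15,-6,-24,0,0],[15,-6,-24,0,0],[15,-6,-24,0,0],[15,-6,-20,0,0],[15,-4,-12,0,0]]

```text
clock: 5.68
position: [530.6, -164.1, 287.3]
ee_rot: [0.136, 0.991, -0.001, -0.001]
force: [0.1, -0.6, -1.3]
grip_width: 20.6
```

Call:
arm_command:
  moves:
    - [[15,-2,-8,0,0],[15,0,0,0,0],[15,0,0,0,0],[15,0,0,0,0]]

```text
clock: 6.02
position: [532.0, -167.1, 288.1]
ee_rot: [0.133, 0.991, 0.001, -0.0]
force: [-0.7, 0.5, -0.9]
grip_width: 21.0
```

Call:
arm_command:
  moves:
    - [[15,-3,-13,0,0],[15,-3,-13,0,0],[15,-1.6,-7.6,0,0],[15,0,0,0,0],[15,0,0,0,0]]

```text
clock: 6.43
position: [529.9, -204.0, 288.2]
ee_rot: [0.135, 0.991, -0.0, -0.0]
force: [-0.5, -0.4, -2.5]
grip_width: 20.7
```

```bash
python3 - <<'E'
from h import *
s=bot.read_state();print(s['position'],s['grip_width'],s['force'],s['q'])
S=snap('side','side4')['pixels'][:,:,::-1]
T=snap('top','top4')['pixels'][:,:,::-1]
cv2.imwrite('pics/zh.png',np.hstack([cv2.resize(S[130:310,270:390],None,fx=3,fy=3,interpolation=cv2.INTER_CUBIC),cv2.resize(T[110:290,280:400],None,fx=3,fy=3,interpolation=cv2.INTER_CUBIC)]))
E
```

```text
[ 529.94902328 -203.99118668  288.17360822] 20.661253716042932 [-0.53471471 -0.35316108 -2.51416091] [ 0.2843311   0.37276459  0.05948226  1.56052222 -0.02309381  1.20921508
  1.64817801]
```

View pics/zh.png

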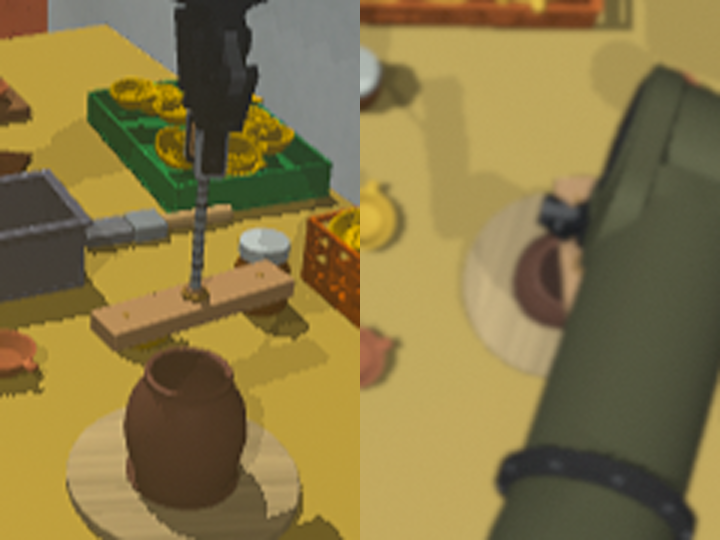

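```bash
python3 - <<'E'
from h import *
S=load('side4')
P=np.array([529.9,-204.0,0]);q=[P+[0,0,z] for z in (184,200,220,240,270)]
print(proj(S,q))
p=S['pixels'].astype(int)
for r in range(186,232,3):print(r,p[r,328:346,0])
E
```

```text
[[334.64689363 227.9768152 ]
 [335.07237766 221.85951388]
 [335.61573536 214.05561881]
 [336.17232478 206.07108504]
 [337.0331355  193.74101025]]
186 [ 71  74  80  78  75  67  68  92  94  45  45  45  44  45  46  44  50 120]
189 [46 43 44 45 44 43 42 73 83 90 84 71 70 70 74 73 64 75]
192 [46 46 47 45 46 46 44 47 81 72 73 54 44 43 44 44 44 44]
195 [45 46 45 45 45 44 43 54 77 72 73 46 44 45 45 44 45 44]
198 [ 45  43  44  43  42  42  40  51  56  65  46  50  69 127 166 166 163 156]
201 [161 175 194 190 181 176 161  83  85  83  88 147 139 135 131 128 123 121]
204 [114 113 112 109 108 106 106  85  79  78  77  93  93 104 103 101 100  97]
207 [105 104 105 104 103 167  90  72  72  60 132 163 161 158 191 191 190 190]
210 [188 187 187 188 189 195  89  76  76  60 149 189 188 187 187 187 188 187]
213 [187 187 187 188 189 195  90  85  84  61 194 189 187 187 188 187 187 187]
216 [187 187 188 188 190 197  84  80  75  93 194 189 187 187 188 187 187 187]
219 [188 187 187 188 191 170  72  59  63 101 192 189 188 187 187 187 188 187]
222 [187 188 187 188 193 130  71  71  64 145 176 172 166 187 184 184 184 184]
225 [189 183 185 164 152 108  85  83  76 127 157 185 185 184 184 184 184 184]
228 [184 187 154 107 132 110 138 139  98  94  90  94 186 185 183 184 184 184]
231 [185 185 185 186 186 189 156 158 161 108 107 107 157 156 138 117 109 101]
```

Call:
arm_command:
  moves:
    - [[15,0.2,2.5,4,0],[15,0,0,10,0],[15,0,0,14,0],[15,0,0,12,0],[15,0,0,6,0]]

```text
clock: 6.95
position: [529.8, -199.8, 240.0]
ee_rot: [0.134, 0.991, 0.0, -0.001]
force: [-0.9, 0.4, -1.8]
grip_width: 21.0
```

Call:
arm_command:
  moves:
    - [[15,0,0,2,0],[15,0,0,0,0],[15,0,0,0,0],[15,0,0,0,0]]

```text
clock: 7.28
position: [531.1, -200.9, 240.9]
ee_rot: [0.134, 0.991, -0.0, 0.001]
force: [0.9, -0.1, -1.9]
grip_width: 20.7
```

```bash
python3 - <<'E'
from h import *
s=bot.read_state();print(s['position'],s['grip_width'],s['force'])
S=snap('side','side5')['pixels'][:,:,::-1]
cv2.imwrite('pics/zi.png',cv2.resize(S[180:310,270:400],None,fx=4.5,fy=4.5,interpolation=cv2.INTER_CUBIC))
E
```

```text
[ 531.05987799 -200.85053333  240.94755321] 20.74423002439215 [ 0.87833438 -0.05534767 -1.91396831]
```

View pics/zi.png

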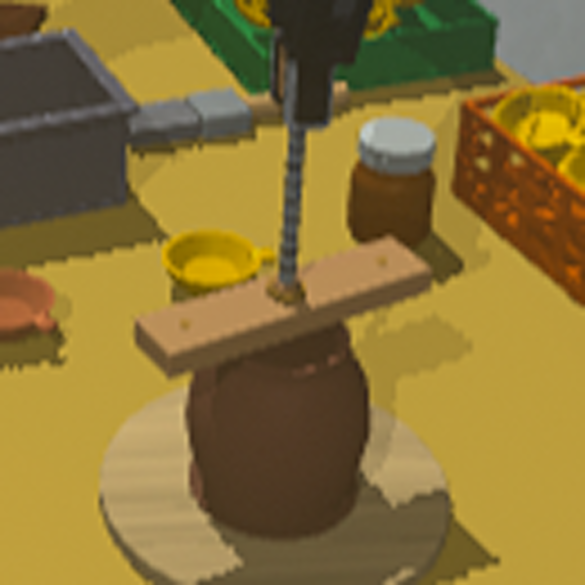

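Call:
arm_command:
  moves:
    - [[15,0,0,1.2,0],[15,0,0,1.2,0],[15,0,0,1.2,0],[15,0,0,1.2,0],[15,0,0,0.8,0]]

```text
clock: 7.75
position: [530.6, -200.7, 234.5]
ee_rot: [0.134, 0.991, -0.0, -0.0]
force: [-0.4, 0.2, -1.1]
grip_width: 20.6
```

Call:
arm_command:
  moves:
    - [[15,0,0,0.6,0],[15,0,0,0.6,0],[15,0,0,0.6,0],[15,0,0,0.6,0],[15,0,0,0.6,0]]

```text
clock: 8.17
position: [530.8, -200.8, 232.1]
ee_rot: [0.134, 0.991, -0.0, 0.0]
force: [-0.6, 0.2, 2.7]
grip_width: 20.5
```

Call:
arm_command:
  moves:
    - [[15,0,0,0.6,0],[15,0,0,0.6,0],[15,0,0,0.6,0],[15,0,0,0.6,0],[15,0,0,0.6,0]]

```text
clock: 8.58
position: [530.8, -200.8, 228.8]
ee_rot: [0.134, 0.991, -0.0, 0.0]
force: [-0.5, 1.3, 4.7]
grip_width: 20.8
```

Call:
arm_command:
  moves:
    - [[15,0,0,1.2,0],[15,0,0,1.6,0],[15,0,0,1.6,0],[15,0,0,1.6,0],[15,0,0,1.6,0]]

```text
clock: 9.0
position: [530.7, -200.8, 220.9]
ee_rot: [0.134, 0.991, -0.0, 0.0]
force: [-0.6, 0.8, 3.7]
grip_width: 20.6
```

Call:
arm_command:
  moves:
    - [[15,0,0,1.6,0],[15,0,0,1.6,0],[15,0,0,1.6,0],[15,0,0,1.6,0],[15,0,0,1.6,0]]

```text
clock: 9.42
position: [530.7, -200.7, 212.9]
ee_rot: [0.134, 0.991, -0.0, 0.0]
force: [-0.5, 0.5, 2.7]
grip_width: 20.3
```

Call:
arm_command:
  moves:
    - [[15,0,0,1.6,0],[15,0,0,1.6,0],[15,0,0,1.6,0],[15,0,0,1.6,0],[15,0,0,1.6,0]]

```text
clock: 9.83
position: [530.6, -200.7, 204.9]
ee_rot: [0.134, 0.991, 0.0, -0.0]
force: [-0.3, 1.0, 3.9]
grip_width: 20.8
```

```bash
python3 - <<'E'
from h import *
s=bot.read_state();print(s['position'],s['grip_width'],s['force'])
S=snap('side','side6')['pixels'][:,:,::-1]
cv2.imwrite('pics/zj.png',cv2.resize(S[180:310,270:400],None,fx=4.5,fy=4.5,interpolation=cv2.INTER_CUBIC))
E
```

```text
[ 530.64772278 -200.72021697  204.92086509] 20.773052999160832 [-0.31446329  1.01029127  3.93167234]
```

View pics/zj.png

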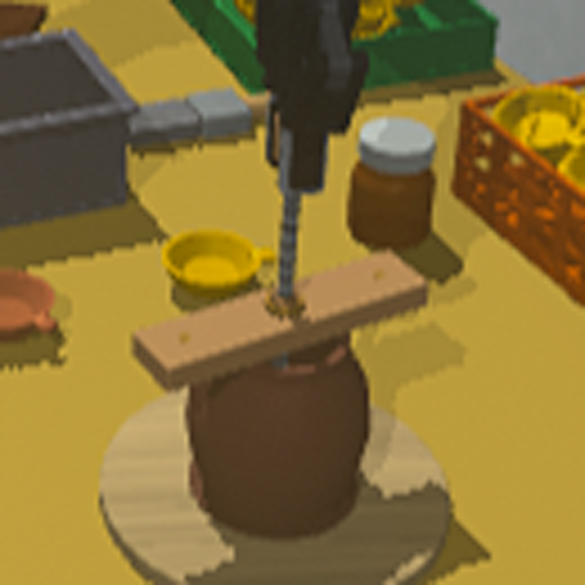

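Call:
arm_command:
  moves:
    - [[15,0,0,1.6,0],[15,0,0,1.6,0],[15,0,0,1.6,0],[15,0,0,1.6,0],[15,0,0,0.8,0]]
  force: 25

```text
clock: 10.3
position: [530.6, -200.7, 197.7]
ee_rot: [0.134, 0.991, 0.0, -0.0]
force: [-0.7, 0.7, 4.1]
grip_width: 20.8
```

Call:
arm_command:
  moves:
    - [[15,0,0,0,0],[15,0,0,0,0]]

```text
clock: 10.47
position: [530.6, -200.7, 197.6]
ee_rot: [0.134, 0.991, 0.0, -0.0]
force: [-0.1, 0.2, 0.4]
grip_width: 20.8
```

Call:
arm_command:
  moves:
    - [[15,0,0,-0.2,0],[15,0,0,0,0]]

```text
clock: 10.63
position: [530.4, -200.8, 197.7]
ee_rot: [0.134, 0.991, -0.0, -0.0]
force: [0.2, -0.5, -1.4]
grip_width: 20.9
```

Call:
arm_command:
  moves:
    - [[15,0,0,0.2,0],[15,0,0,0,0]]

```text
clock: 10.8
position: [530.4, -200.8, 197.7]
ee_rot: [0.134, 0.991, -0.0, -0.0]
force: [-0.1, -0.6, -1.7]
grip_width: 21.0
```

Call:
arm_command:
  moves:
    - [[15,0,0,0.8,0],[15,0,0,0.8,0],[15,0,0,0.8,0],[15,0,0,0.8,0],[15,0,0,0.8,0]]

```text
clock: 11.22
position: [530.6, -200.8, 194.0]
ee_rot: [0.134, 0.991, -0.0, 0.0]
force: [-1.5, -0.1, 3.7]
grip_width: 20.7
```

Call:
arm_command:
  moves:
    - [[15,0,0,0.6,0],[15,0,0,0.4,0],[15,0,0,0.4,0],[15,0,0,0.4,0],[15,0,0,0.4,0]]

```text
clock: 11.63
position: [530.6, -200.8, 191.7]
ee_rot: [0.134, 0.991, -0.0, -0.0]
force: [-2.3, 0.1, 3.1]
grip_width: 20.6
```

Call:
arm_command:
  moves:
    - [[15,0,0,0.4,0],[15,0,0,0.4,0]]

```text
clock: 11.8
position: [530.6, -200.8, 190.9]
ee_rot: [0.134, 0.991, -0.0, 0.0]
force: [-1.4, 1.3, 3.7]
grip_width: 20.5
```

Call:
arm_command:
  moves:
    - [[15,0,0,0.4,0],[15,0,0,0.4,0]]

```text
clock: 11.97
position: [530.6, -200.8, 190.0]
ee_rot: [0.134, 0.991, -0.0, -0.0]
force: [-1.0, -0.2, 3.7]
grip_width: 20.8
```

Call:
arm_command:
  moves:
    - [[15,0,0,0.4,0],[15,0,0,0.4,0]]

```text
clock: 12.13
position: [530.6, -200.8, 189.3]
ee_rot: [0.134, 0.991, -0.0, -0.0]
force: [-1.1, 0.6, 4.3]
grip_width: 20.5
```

Call:
arm_command:
  moves:
    - [[15,0,0,0.4,0],[15,0,0,0.4,0]]

```text
clock: 12.3
position: [530.6, -200.8, 188.4]
ee_rot: [0.134, 0.991, -0.0, -0.0]
force: [-2.1, 0.6, 4.0]
grip_width: 20.8
```

Call:
arm_command:
  moves:
    - [[15,0,0,0.35,0],[15,0,0,0.35,0]]

```text
clock: 12.47
position: [530.6, -200.8, 187.8]
ee_rot: [0.134, 0.991, -0.0, -0.0]
force: [-1.6, 0.3, 3.0]
grip_width: 20.9
```

Call:
arm_command:
  moves:
    - [[15,0,0,0.35,0],[15,0,0,0.35,0]]

```text
clock: 12.63
position: [530.6, -200.8, 187.0]
ee_rot: [0.134, 0.991, -0.0, -0.0]
force: [-2.2, 0.1, 3.6]
grip_width: 20.7
```

Call:
arm_command:
  moves:
    - [[15,0,0,0.35,0],[15,0,0,0.35,0]]

```text
clock: 12.8
position: [530.6, -200.8, 186.4]
ee_rot: [0.134, 0.991, -0.0, 0.0]
force: [-2.3, -0.1, 2.6]
grip_width: 20.3
```

Call:
arm_command:
  moves:
    - [[15,0,0,0.35,0],[15,0,0,0.35,0]]

```text
clock: 12.97
position: [530.6, -200.8, 185.6]
ee_rot: [0.134, 0.991, -0.0, -0.0]
force: [-1.8, -0.4, 3.7]
grip_width: 20.5
```

Call:
arm_command:
  moves:
    - [[15,0,0,0.35,0],[15,0,0,0.35,0]]

```text
clock: 13.13
position: [530.6, -200.8, 184.9]
ee_rot: [0.134, 0.991, -0.0, -0.0]
force: [-1.7, -0.3, 3.6]
grip_width: 20.7
```

Call:
arm_command:
  moves:
    - [[15,0,0,0.35,0],[15,0,0,0.35,0]]

```text
clock: 13.3
position: [530.6, -200.8, 184.3]
ee_rot: [0.134, 0.991, -0.0, -0.0]
force: [-2.6, 0.2, 3.8]
grip_width: 20.9
```

Call:
arm_command:
  moves:
    - [[15,0,0,0.35,0],[15,0,0,0.35,0]]

```text
clock: 13.47
position: [530.6, -200.8, 183.5]
ee_rot: [0.134, 0.991, -0.0, -0.0]
force: [-2.0, 0.3, 3.7]
grip_width: 21.0
```

Call:
arm_command:
  moves:
    - [[15,0,0,0.35,0],[15,0,0,0.35,0]]

```text
clock: 13.63
position: [530.6, -200.8, 182.8]
ee_rot: [0.134, 0.991, -0.0, -0.0]
force: [-2.1, 0.6, 3.4]
grip_width: 20.5
```

Call:
arm_command:
  moves:
    - [[15,0,0,0.35,0],[15,0,0,0.35,0]]

```text
clock: 13.8
position: [530.6, -200.8, 182.1]
ee_rot: [0.134, 0.991, -0.0, -0.0]
force: [-2.4, 0.2, 3.2]
grip_width: 20.6
```

Call:
arm_command:
  moves:
    - [[15,0,0,0.35,0],[15,0,0,0.35,0]]

```text
clock: 13.97
position: [530.6, -200.8, 181.4]
ee_rot: [0.134, 0.991, -0.0, -0.0]
force: [-2.5, -0.8, 2.3]
grip_width: 20.7
```

```bash
python3 - <<'E'
from h import *
s=bot.read_state();print(s['position'],s['grip_width'],s['force'])
S=snap('side','side7')['pixels'][:,:,::-1]
cv2.imwrite('pics/zk.png',cv2.resize(S[180:310,270:400],None,fx=4.5,fy=4.5,interpolation=cv2.INTER_CUBIC))
E
```

```text
[ 530.62604241 -200.75266778  181.44012021] 20.68283037579347 [-2.51218136 -0.84729078  2.25681609]
```

View pics/zk.png

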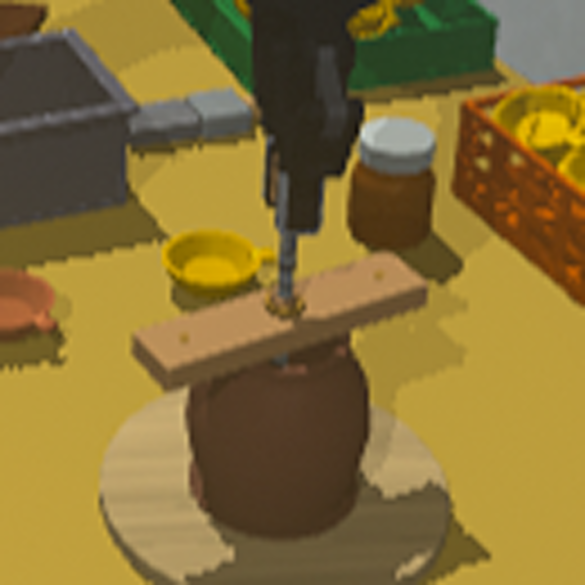

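Call:
arm_command:
  moves:
    - [[15,0,0,0.35,0],[15,0,0,0.35,0]]

```text
clock: 14.18
position: [530.6, -200.7, 180.7]
ee_rot: [0.134, 0.991, -0.0, -0.0]
force: [-1.7, 0.2, 3.9]
grip_width: 20.5
```

Call:
arm_command:
  moves:
    - [[15,0,0,0.35,0],[15,0,0,0.35,0]]

```text
clock: 14.35
position: [530.6, -200.7, 180.0]
ee_rot: [0.134, 0.991, 0.0, -0.0]
force: [-2.2, 0.5, 3.1]
grip_width: 20.9
```

Call:
arm_command:
  moves:
    - [[15,0,0,0.35,0],[15,0,0,0.35,0]]

```text
clock: 14.52
position: [530.6, -200.7, 179.3]
ee_rot: [0.134, 0.991, -0.0, -0.0]
force: [-1.5, -0.3, 3.8]
grip_width: 20.9
```

Call:
arm_command:
  moves:
    - [[15,0,0,0.35,0],[15,0,0,0.35,0]]

```text
clock: 14.68
position: [530.6, -200.8, 178.6]
ee_rot: [0.134, 0.991, -0.0, -0.0]
force: [-2.2, -0.3, 3.0]
grip_width: 20.4
```

Call:
arm_command:
  moves:
    - [[15,0,0,0.35,0],[15,0,0,0.35,0]]

```text
clock: 14.85
position: [530.6, -200.8, 178.0]
ee_rot: [0.134, 0.991, -0.0, -0.0]
force: [-2.6, -0.1, 3.5]
grip_width: 20.4
```

Call:
arm_command:
  moves:
    - [[15,0,0,0.35,0],[15,0,0,0.35,0]]

```text
clock: 15.02
position: [530.6, -200.7, 177.2]
ee_rot: [0.134, 0.991, 0.0, -0.0]
force: [-2.6, 0.2, 2.0]
grip_width: 20.3
```

Call:
arm_command:
  moves:
    - [[15,0,0,0.35,0],[15,0,0,0.35,0]]

```text
clock: 15.18
position: [530.6, -200.7, 176.5]
ee_rot: [0.134, 0.991, 0.0, -0.0]
force: [-3.0, -0.4, 3.0]
grip_width: 20.7
```

Call:
arm_command:
  moves:
    - [[15,0,0,0.35,0],[15,0,0,0.35,0]]

```text
clock: 15.35
position: [530.6, -200.7, 175.8]
ee_rot: [0.134, 0.991, -0.0, -0.0]
force: [-3.2, -0.8, 3.4]
grip_width: 20.7
```

Call:
arm_command:
  moves:
    - [[15,0.1,0,0.35,0],[15,0.1,0,0.35,0]]

```text
clock: 15.52
position: [530.5, -200.7, 175.2]
ee_rot: [0.134, 0.991, -0.0, 0.0]
force: [-1.3, -0.6, 3.7]
grip_width: 20.6
```

Call:
arm_command:
  moves:
    - [[15,0,0,0.35,0],[15,0,0,0.35,0]]

```text
clock: 15.68
position: [530.5, -200.7, 174.5]
ee_rot: [0.134, 0.991, -0.0, 0.0]
force: [-1.9, 0.3, 3.8]
grip_width: 20.3
```

Call:
arm_command:
  moves:
    - [[15,0,0,0.35,0],[15,0,0,0.35,0]]

```text
clock: 15.85
position: [530.5, -200.7, 173.8]
ee_rot: [0.134, 0.991, -0.0, 0.0]
force: [-2.9, 0.0, 3.0]
grip_width: 20.8
```

Call:
arm_command:
  moves:
    - [[15,0,0,0.35,0],[15,0,0,0.35,0]]

```text
clock: 16.02
position: [530.5, -200.7, 173.1]
ee_rot: [0.134, 0.991, -0.0, 0.0]
force: [-2.8, -0.7, 3.7]
grip_width: 20.8
```

Call:
arm_command:
  moves:
    - [[15,0.1,0,0.35,0],[15,0,0,0.35,0]]

```text
clock: 16.18
position: [530.5, -200.7, 172.4]
ee_rot: [0.134, 0.991, -0.0, 0.0]
force: [-1.9, -0.4, 3.6]
grip_width: 21.1
```

Call:
arm_command:
  moves:
    - [[15,0,0,0.35,0],[15,0,0,0.35,0]]

```text
clock: 16.35
position: [530.5, -200.7, 171.7]
ee_rot: [0.134, 0.991, -0.0, 0.0]
force: [-1.6, 0.4, 3.7]
grip_width: 20.3
```

Call:
arm_command:
  moves:
    - [[15,0,0,0.35,0],[15,0,0,0.35,0]]

```text
clock: 16.52
position: [530.4, -200.7, 171.0]
ee_rot: [0.134, 0.991, -0.0, 0.0]
force: [-1.2, 0.6, 3.4]
grip_width: 20.6
```

Call:
arm_command:
  moves:
    - [[15,0,0,0.35,0],[15,0,0,0.35,0]]

```text
clock: 16.68
position: [530.4, -200.7, 170.3]
ee_rot: [0.134, 0.991, -0.0, 0.0]
force: [-1.4, -0.3, 3.4]
grip_width: 20.8
```

Call:
arm_command:
  moves:
    - [[15,0,0,0.35,0],[15,0,0,0.35,0]]

```text
clock: 16.85
position: [530.4, -200.6, 169.6]
ee_rot: [0.134, 0.991, -0.0, 0.0]
force: [-1.2, -1.0, 2.9]
grip_width: 20.7
```

Call:
arm_command:
  moves:
    - [[15,0,0,0.35,0],[15,0,0,0.35,0]]

```text
clock: 17.02
position: [530.4, -200.7, 168.8]
ee_rot: [0.134, 0.991, -0.0, 0.0]
force: [-0.9, 0.4, 4.1]
grip_width: 20.5
```

Call:
arm_command:
  moves:
    - [[15,0,0,0.35,0],[15,0,0,0.35,0]]

```text
clock: 17.18
position: [530.4, -200.6, 168.1]
ee_rot: [0.134, 0.991, 0.0, 0.0]
force: [-1.2, 0.8, 3.4]
grip_width: 20.6
```

Call:
arm_command:
  moves:
    - [[15,0,0,0.35,0],[15,0,0,0.35,0]]

```text
clock: 17.35
position: [530.4, -200.6, 167.5]
ee_rot: [0.134, 0.991, 0.0, 0.0]
force: [-1.6, -0.3, 2.7]
grip_width: 20.6
```

Call:
arm_command:
  moves:
    - [[15,0,0,0.35,0],[15,0,0,0.35,0]]

```text
clock: 17.52
position: [530.4, -200.7, 166.8]
ee_rot: [0.134, 0.991, -0.0, -0.0]
force: [-1.2, -0.7, 3.4]
grip_width: 21.1
```

Call:
arm_command:
  moves:
    - [[15,0,0,0.35,0],[15,0,0,0.35,0]]

```text
clock: 17.68
position: [530.4, -200.7, 166.1]
ee_rot: [0.134, 0.991, -0.0, 0.0]
force: [-1.6, -0.5, 3.3]
grip_width: 20.7
```

Call:
arm_command:
  moves:
    - [[15,0,0,0.35,0],[15,0,0,0.35,0]]

```text
clock: 17.85
position: [530.4, -200.7, 165.4]
ee_rot: [0.134, 0.991, -0.0, 0.0]
force: [-1.0, -0.0, 3.5]
grip_width: 20.6
```

Call:
arm_command:
  moves:
    - [[15,0,0,0.35,0],[15,0,0,0.35,0]]

```text
clock: 18.02
position: [530.4, -200.7, 164.7]
ee_rot: [0.134, 0.991, 0.0, -0.0]
force: [-1.4, -0.1, 3.8]
grip_width: 20.7
```

Call:
arm_command:
  moves:
    - [[15,0,0,0.35,0],[15,0,0,0.35,0]]

```text
clock: 18.18
position: [530.4, -200.6, 164.0]
ee_rot: [0.134, 0.991, -0.0, 0.0]
force: [-1.1, -0.2, 3.6]
grip_width: 20.7
```

Call:
arm_command:
  moves:
    - [[15,0,0,0.35,0],[15,0,0,0.35,0]]

```text
clock: 18.35
position: [530.4, -200.7, 163.3]
ee_rot: [0.134, 0.991, -0.0, 0.0]
force: [-1.1, 0.8, 3.2]
grip_width: 21.1
```

Call:
arm_command:
  moves:
    - [[15,0,0,0.35,0],[15,0,0,0.35,0]]

```text
clock: 18.52
position: [530.4, -200.7, 162.8]
ee_rot: [0.134, 0.991, -0.0, 0.0]
force: [-2.1, -0.1, 8.0]
grip_width: 20.5
```

Call:
arm_command:
  moves:
    - [[15,0,0,0,0]]

```text
clock: 18.6
position: [530.5, -200.7, 162.8]
ee_rot: [0.134, 0.991, -0.0, 0.0]
force: [-1.8, 0.0, 4.3]
grip_width: 20.7
```

Call:
arm_command:
  moves:
    - [[15,0,0,0,0],[15,0,0,0,0]]

```text
clock: 18.77
position: [530.4, -200.7, 162.8]
ee_rot: [0.134, 0.991, -0.0, 0.0]
force: [-1.2, 0.5, 4.6]
grip_width: 21.1
```

Call:
arm_command:
  moves:
    - [[15,0,0,0.25,0]]

```text
clock: 18.85
position: [530.5, -200.7, 162.8]
ee_rot: [0.134, 0.991, -0.0, 0.0]
force: [-2.4, 0.4, 9.4]
grip_width: 20.6
```

Call:
arm_command:
  moves:
    - [[15,0,0,0,0],[15,0,0,0,0]]

```text
clock: 19.02
position: [530.5, -200.7, 162.8]
ee_rot: [0.134, 0.991, -0.0, 0.0]
force: [-1.5, -0.1, 6.9]
grip_width: 20.7
```

Call:
arm_command:
  moves:
    - [[40,0,0,0,0],[60,0,0,0,0],[80,0,0,0,0],[85,0,0,0,0],[85,0,0,0,0]]

```text
clock: 19.43
position: [530.3, -200.6, 162.1]
ee_rot: [0.134, 0.991, 0.0, -0.0]
force: [0.4, -1.0, 0.6]
grip_width: 79.5
```

```bash
python3 - <<'E'
from h import *
s=bot.read_state();print(s['position'],s['grip_width'],s['force'])
S=snap('side','side8')['pixels'][:,:,::-1]
cv2.imwrite('pics/zl.png',cv2.resize(S[160:310,270:400],None,fx=4,fy=4,interpolation=cv2.INTER_CUBIC))
E
```

```text
[ 530.31568157 -200.62388362  162.0945591 ] 79.49893934847361 [ 0.42863496 -1.03673012  0.58724221]
```

View pics/zl.png

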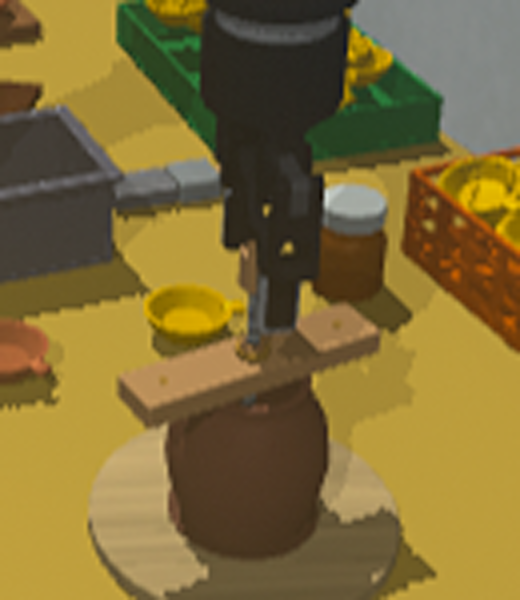

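Released cleanly; retract straight up, then look.

Call:
arm_command:
  moves:
    - [[85,0,0,-8,0],[85,0,0,-20,0],[85,0,0,-30,0],[85,0,0,-35,0],[85,0,0,-35,0]]

```text
clock: 19.9
position: [529.9, -200.6, 292.1]
ee_rot: [0.134, 0.991, 0.0, -0.0]
force: [0.4, -0.4, -0.1]
grip_width: 85.0
```

Call:
arm_command:
  moves:
    - [[85,15,15,-10,0],[85,25,25,0,0],[85,25,25,0,0],[85,25,25,0,0],[85,25,25,0,0]]

```text
clock: 20.32
position: [449.0, -58.1, 301.0]
ee_rot: [0.134, 0.991, 0.0, 0.0]
force: [0.8, 0.0, -0.3]
grip_width: 85.0
```

Call:
arm_command:
  moves:
    - [[85,20,20,0,0],[85,20,20,0,0],[85,10,10,0,0],[85,0,0,0,0],[85,0,0,0,0]]

```text
clock: 20.73
position: [415.1, 2.5, 301.1]
ee_rot: [0.133, 0.991, -0.0, 0.001]
force: [0.9, -1.1, 0.7]
grip_width: 84.9
```

```bash
python3 - <<'E'
from h import *
s=bot.read_state();print(s['clock'],s['position'],s['grip_width'],s['force'],abs(s['dq']).max())
S=snap('side','side9')['pixels'][:,:,::-1];T=snap('top','top9')['pixels'][:,:,::-1]
cv2.imwrite('pics/zm.png',np.hstack([cv2.resize(S[170:320,270:400],None,fx=3.5,fy=3.5,interpolation=cv2.INTER_CUBIC),cv2.resize(T[150:250,300:390],None,fx=3.5,fy=5.25,interpolation=cv2.INTER_CUBIC)]))
E
```

```text
20.7333 [415.10669616   2.47426506 301.12392755] 84.87374629927042 [ 0.92131212 -1.12667665  0.74108787] 0.02807850184423427
```

View pics/zm.png

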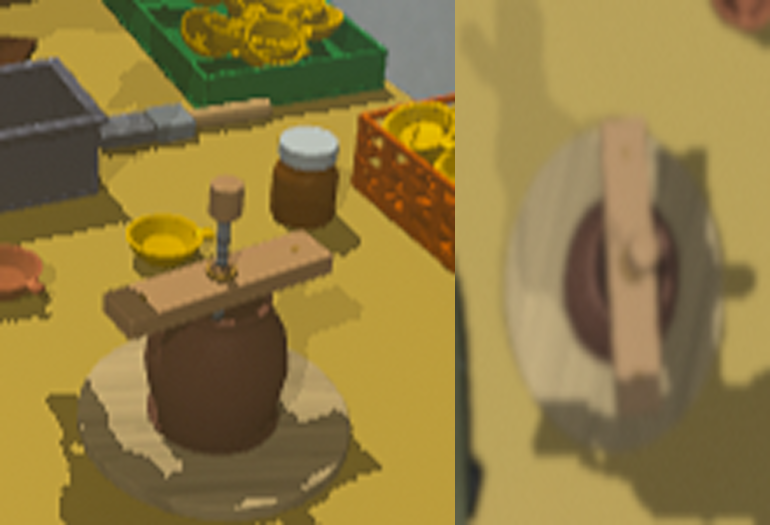

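View pics/top9.png

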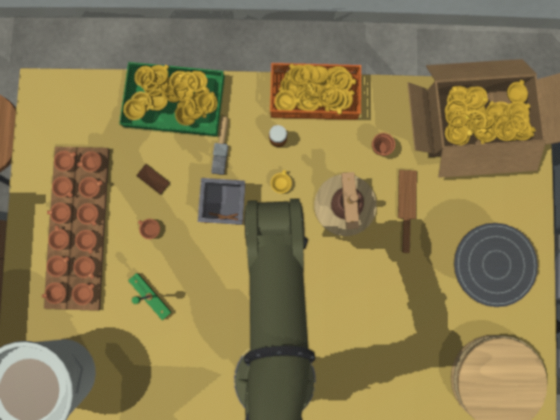

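```bash
python3 - <<'E'
from h import *
T=load('top9');S=load('side9')
for r in range(200,262,1):
    if r<236: print(r,S['pixels'][r+10-0,322:346,0] if r>=210-0 else S['pixels'][r+10,322:346,0])
p=T['pixels'].astype(int)
m=((p[:,:,0]-p[:,:,2]>50)&(p[:,:,0]-p[:,:,2]<82)&(p[:,:,0]>140)).astype(np.uint8)
for y in range(168,232):print(y,''.join('#' if v else '.' for v in m[y,335:370]))
E
```

```text
200 [100 102 106 105 100 191 189 189 188 188 187 188 187 187 188 187 188 187
 187 187 188 188 188 188]
201 [104 163 161 161 157 190 189 187 188 189 187 187 188 187 188 187 187 188
 187 187 188 187 188 188]
202 [160 192 191 191 190 188 188 188 187 187 188 187 188 187 188 188 188 187
 188 188 187 188 188 187]
203 [190 189 188 189 188 188 188 188 187 188 188 188 188 187 189 188 187 188
 188 188 187 187 187 188]
204 [188 188 188 187 187 187 187 188 188 187 188 188 187 188 188 188 188 188
 188 188 188 188 188 188]
205 [188 187 187 188 187 188 188 188 187 188 187 188 188 187 188 188 188 188
 188 188 188 187 188 188]
206 [188 187 187 188 188 188 188 188 188 187 188 187 188 188 188 188 188 188
 188 188 188 188 188 188]
207 [187 188 188 188 188 188 188 188 188 187 187 188 188 188 188 188 187 188
 188 188 188 188 187 188]
208 [188 188 188 188 188 188 188 188 188 188 188 187 188 188 188 188 188 188
 187 188 188 188 188 188]
209 [188 187 188 188 188 187 187 188 187 188 189 187 187 188 187 188 188 188
 188 188 188 188 188 188]
210 [187 188 188 188 188 188 188 188 189 187 186 185 185 185 183 186 1
[... 4467 characters left out ...]
########............
215 ..........#############............
216 #.........#############............
217 ###........#############...........
218 ####.......#############...........
219 #######...##############...........
220 ########################...........
221 ################.......##..........
222 ##########..............#..........
223 ##########.........................
224 ##########.........................
225 ##########.........................
226 ...########........................
227 .....#####.........................
228 ........##.........................
229 ...................................
230 ...................................
231 ...................................
```

```bash
python3 - <<'E'
from h import *
T=load('top9');S=load('side9');T0=load('top0');S0=load('side0')
P=np.array([530.5,-200.8,0])
for z in (170.5,182.5,194.5):print(z,proj(S,[P+[0,0,z]]),proj(T,[P+[0,0,z]]))
print('bar top ctr proj',proj(S,[P+[0,0,128]]),proj(T,[P+[0,0,128]]))
mid=onz(T,[[349.5,205+1],[348.0,188],[352,216]],128);print(mid)
ends=onz(T,[[349.4,173.0]],128);print(ends)
d=cv2.absdiff(T['pixels'],T0['pixels']).max(2)
for n,b in dict(tub=(195,170,250,228),brush=(210,112,230,168),lampY=(268,168,296,196),lampT=(264,214,292,242),paddle=(395,165,420,220),spot=(370,132,398,158)).items():
    g=[cv2.cvtColor(i['pixels'][b[1]:b[3],b[0]:b[2]],cv2.COLOR_RGB2GRAY).astype(np.float32) for i in (T0,T)];print(n,cv2.phaseCorrelate(g[0],g[1],cv2.createHanningWindow(g[0].shape[::-1],cv2.CV_32F)))
E
```

```text
170.5 [[333.84418586 232.28242591]] [[352.1210502 198.0785235]]
182.5 [[334.15356137 227.78257337]] [[352.75222719 197.53368829]]
194.5 [[334.46731225 223.22217301]] [[353.39474995 196.97904475]]
bar top ctr proj [[332.78230004 247.75060856]] [[349.97255844 199.93300621]]
[[ 513.32145051 -199.69962958  128.        ]
 [ 564.19187683 -194.80416192  128.        ]
 [ 485.34103216 -207.0861652   128.        ]]
[[ 607.07784213 -198.20631629  128.        ]]
tub ((-0.3364439489069184, -0.24245035814308835), 0.27896107567681205)
brush ((-0.057508596535656764, -0.02380602750838179), 0.9198676101366678)
lampY ((-0.0049257533372930595, -0.13430892398195127), 0.8934933858447605)
lampT ((-1.815782722591159, 1.62026472985281), 0.14059720251295302)
paddle ((0.5477591400054767, -0.20975857731963288), 1.0906153950691224)
spot ((0.0523406147443346, 0.7121705585610325), 0.9215904306482385)
```

```bash
python3 - <<'E'
from cell import bot
print(bot.sign_off(), bot.read_state()['clock'])
E
```

```text
the job is handed in; nothing more can be done
the job is handed in; nothing more can be done
```

The gauge is standing on the clay pot with its bar level across the rim and the rod's foot on the floor. It is released, and I handed the job in at about 21 s with the arm clear.

- **Placing:** I lifted the gauge off the tub by its knob and lowered it onto the rim. The bar touched at tool height 232.3 mm, as predicted. In the last pictures the bar lies on the rim. The rod is within 2 to 3 mm of the pot's centre, which is about as well as I could measure.
- **Sounding:** I pushed the rod down at about 4 mm/s over the last 30 mm, against a steady 3–4 N from the cork. At tool height 162.8 mm the force rose to 8 N. One further 0.25 mm press raised it to 9.4 N with no movement, so the foot is on the floor. By that reading the floor took at most about 11 N, under the 15 N that dents the clay.
- **Depth:** The rod moved about 69.5 mm after the bar touched. That puts the inside depth at roughly 78 mm, give or take 3–4 mm. My first estimate of the knob's height pointed to about 81 mm, but the later pictures favour the lower figure.
- **Everything else:** The brush and the yellow lamp showed no shift, and the paddle and flowerpot shifts were under a pixel. The image comparison was not conclusive for the tub, where the gauge had been removed, or for one terracotta lamp, probably because of a shadow. By eye both were where they started.

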